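# Put the labelling kit back into its holders

### The arm

A 6-joint arm with a two-finger parallel gripper is mounted at the origin on a cart in front of the work surface, level with it; the furniture and walls round the work are solid. World frame = base frame: x ahead of the robot, y to its left, z up, the work surface at z = 0. Lengths are in m, angles in rad, forces in N, time in s.
With the tool pointing down it reaches from about 0.275 to 0.875 m from the base axis. Payload 12.5 kg.
Tool frame: the origin (TCP) lies at the centre of the arm's flange, where the gripper is bolted on; the fingertips stand 173 mm ahead of it and the grasp point (between the pads) lies 155 mm ahead of it; z points along the fingers, y is the direction in which the jaws open and shut (so a half turn about z gives the same grasp; the last joint's range is limited). The gripper opens to 85 mm and grips with 20 to 120 N. Pads are 22 mm wide; open, the fingers measure 114 mm over their backs; the gripper's body (76 mm by 85 mm) begins 54 mm behind the grasp point. The pads swing forward as they close: fully open they stand 13 mm farther back than shut.
Start: joints at [1.182, 0.351, 1.652, -0, 1.139, -0.085], TCP at [0.165, 0.525, 0.405] pointing down, gripper open.
Joint ranges: [-2.75, 2.75], [-0.79, 2.1], [0.01, 2.65], [-1.57, 4.71], [0.07, 3.14], [-2.87, 2.87]. Speed limits (rad/s): [2.22, 2.22, 2.79, 3.14, 3.14, 3.14].

### API

Orientations are given as a unit quaternion [w, x, y, z].
In Python, from workcell import bot, optics, job gives the robot as it stands.
- The arm moves only by the tool arm_command, never from a script. Its argument "rows" is a list of rows, each a list of 5 numbers: the opening, from -1 (shut) to 1 (fully open), then the shift along the tool's x, y, z in mm, then the turn about the tool's z in degrees. A call has 1 to 12 rows; each row is the pose to reach, as a shift and turn from the pose commanded when the call began, along the tool's axes at that moment; what a row does not reach only later rows make up. A row lasts 1/8 s, in which the tool goes at most 62.5 mm and 10.7 degrees, less where a joint would pass 70% of its speed; a pose out of reach is approached as far as the arm can. A call with a gripper value outside its range is refused whole. The fingers move at their own pace and stop on an object; the grip force is fixed at half the most. Time passes only in rows, so rows that repeat a pose let the fingers close. It gives the time, the measured TCP pose, the force and the opening at its end, in the units of the state.
- bot.get_obs(): the state, without advancing time (a new reading comes with each control period).
- optics.get_image(name): name is "scene" or "top" or "wrist"; returns a dict with "image" (420x560x3 uint8, blue, green, red), "range_z" (420x560 float32, m along the optical axis (not along the pixel's ray), 0 where there is no reading), "intrinsics" (3x3 intrinsics, pixels), "R" (3x3) and "t" (3): a world point X has camera coordinates R X + t; the wrist camera has in their place "mount" (4x4, takes a point from camera to tool coordinates, whose origin is the TCP and whose axes are the flange's). Camera axes: x right, y down, z forward; pixel columns grow to the right and rows downward; lengths in m; the calibration is good to about 2 mm. The wrist camera is an equidistant fisheye: a pixel r from the principal point sees the ray r / f radians off the axis. A picture is of the moment at which its call begins: read the wrist's pose just before it.
- job.finish_job(): hands the job in, once; it reports no verdict.
The state is a dict: "clock": time; "joint_positions": joint angles; "qvel": joint speeds; "tau": joint torques, N m; "eef_pos": TCP position; "eef_rot": TCP orientation; "wrist_force": force on the tool from outside, world axes, zero at the start; "moment": the same for the moment, N m; "width": opening from 0.0 (shut) to 1.0 (fully open).
Only numpy, scipy, OpenCV 4.12 (cv2) and the standard library are available. Lean on these libraries where they do the work, as an engineer would, in place of code of your own. Each camera call takes 0.05 s, during which the arm holds its last target.

### The job

Tidy the packing table: put the tape roll, the label roll (the one in the middle of the table, not the spare in the far right corner), the date stamp and the black-capped marker each into the white holder that matches its shape and size. The two rolls lie flat in the round dishes, large in large and small in small; the stamp stands upright in the square cup; the marker lies lengthwise in the long cradle, either way round. Each must rest on its holder's floor inside the rim, released and still.

Things in the scene. Friction and masses are not known exactly. Their poses are not given: they have to be found in the camera images.
- tape_center (a point): The large roll of brown packing tape, lying flat: outside diameter 104 mm, hole 71 mm, height 48 mm, so its ring wall is 16 mm thick and can be pinched (one finger in the hole, wall centre 44 mm from this point). 110 g. Point: centre of the roll, half-way up (24 mm above its underside). z up.
- labels_center (a point): The small white roll of blank labels, lying flat: outside diameter 68 mm, height 40 mm, narrow hole; can be pinched across its outside. (A second, like roll standing in the far right corner behind the bag sealer, out of reach, is a spare and not meant.) 60 g. Point: centre of the roll, half-way up (20 mm above its underside). z up.
- stamp_center (a point): The date stamp standing upright: grey and black foot 24 x 32 mm (local x, y) and 34 mm high, above it a neck and a round red bulb handle 28 mm in diameter, total height 87 mm; grasp the bulb at 60 to 75 mm above the underside. 70 g. Point: on the axis of foot and handle, half-way up (43.5 mm above its underside). z up.
- marker_center (a point): The felt marker, white barrel with a black cap, lying: 131 mm long (local y), 14 mm wide and 14 mm high (it does not roll); pinch across the barrel. 18 g. Point: its centre, 7 mm above its underside. y along the marker, z up.
- large_dish_floor (a point): Large round dish, pocket 120 mm in diameter. White plastic, fixed to the table, origin at the centre of its inner floor, which lies 4 mm above the table; rim 7 mm above that floor (11 mm above the table), walls 4 mm thick. 
- small_dish_floor (a point): Small round dish, pocket 86 mm in diameter. White plastic, fixed to the table, origin at the centre of its inner floor, which lies 4 mm above the table; rim 7 mm above that floor (11 mm above the table), walls 4 mm thick. 
- square_cup_floor (a point): Small square cup, pocket 46 x 46 mm. White plastic, fixed to the table, origin at the centre of its inner floor, which lies 4 mm above the table; rim 7 mm above that floor (11 mm above the table), walls 4 mm thick. 
- long_cradle_floor (a point): Long narrow cradle, pocket 149 mm (local y) x 32 mm (local x). White plastic, fixed to the table, origin at the centre of its inner floor, which lies 4 mm above the table; rim 7 mm above that floor (11 mm above the table), walls 4 mm thick. The two long side walls are interrupted over the middle 75 mm, so that fingers can go down beside the thing there.
Not all that is in view belongs to the job. Leave any yellow look-alike of the part that bears small_dish_floor alone. What is shaped like the part that bears labels_center but yellow is not meant.

How it is judged:
By the outcome, as a careful person would: the job done as asked, in the order asked, and still so for the second after the job is handed in, with the robot touching nothing.
It also fails if it takes over 106 s, if anything falls off the work surface, if the arm or the gripper's body presses on something with over 40 N, if the wrist force passes 120 N, or if a joint passes its speed limit or range.

## Working session

There is one attempt and no reset: what is moved stays moved. The work goes in short steps, Python scripts to look and compute and a tool call to move; the robot and the scene stay as the last step left them, time stands still between calls to the robot, and variables do not carry over. Pictures are saved under pics/ and viewed, and the job is handed in when it is done.

Besides the shell and the picture viewer there is one more tool, called after "Call:" as name(argument=value, ...), one argument or row to a line, values as JSON. arm_command: Moves the arm, as the interface text tells. Its arguments: {"type":"object","properties":{"rows":{"type":"array"}},"required":["rows"]}

```bash
mkdir -p pics
python3 - <<'E'
from workcell import bot,optics
import cv2,numpy as np
print(bot.get_obs())
for n in("scene","top","wrist"):
    d=optics.get_image(n); cv2.imwrite(f"pics/{n}0.png",d["image"]); np.savez(f"{n}0.npz",**d)
    print(n,d["intrinsics"],d.get("R"),d.get("t"),d.get("mount"))
E
```

```text
{'clock': 0.0, 'joint_positions': array([ 1.18237562e+00,  3.51225042e-01,  1.65240658e+00, -3.79021221e-05,
        1.13908315e+00, -8.45795987e-02]), 'qvel': array([-8.87885579e-04,  7.50705206e-04,  5.03232471e-05,  7.50824788e-04,
       -2.84795268e-04,  1.58988517e-03]), 'tau': array([-8.29245037e-04, -5.06105053e+01, -2.91397852e+01, -1.35879873e-04,
        4.57946677e-03,  1.80344460e-05]), 'eef_pos': array([0.16447399, 0.52470189, 0.40417109]), 'eef_rot': array([-1.14729204e-04,  1.51328971e-01,  9.88483296e-01, -5.49477368e-04]), 'wrist_force': array([-0.01719442,  0.59740728, -0.37701578]), 'moment': array([-0.01866656,  0.02624925,  0.00418337]), 'width': 0.9991297477976583}
scene [[537.21500771   0.         273.8307347 ]
 [  0.         537.21500771 205.55429537]
 [  0.           0.           1.        ]] [[ 0.89693053 -0.44192567  0.01474205]
 [-0.26360246 -0.56117955 -0.78459624]
 [ 0.35500615  0.69984228 -0.61983177]] [-0.45388503  0.21181979  1.05062477] None
top [[496.59206773   0.         284.19039117]
 [  0.         496.59206773 211.63476415]
 [  0.           0.           1.        ]] [[ 0.00996542 -0.99994159 -0.00418314]
 [-0.97910679 -0.00890792 -0.20315152]
 [ 0.20310239  0.00612023 -0.97913838]] [0.00237434 0.5058392  1.06670839] None
wrist [[325.1922621    0.         278.3161076 ]
 [  0.         325.1922621  217.13411694]
 [  0.           0.           1.        ]] None None [[ 8.92095131e-04 -9.51242924e-01 -3.08441410e-01  7.82158452e-02]
 [ 9.99999310e-01  1.08414848e-03 -4.51282007e-04 -8.05165545e-04]
 [ 7.63675103e-04 -3.08440794e-01  9.51243236e-01  3.12342299e-02]
 [ 0.00000000e+00  0.00000000e+00  0.00000000e+00  1.00000000e+00]]
```

View pics/top0.png

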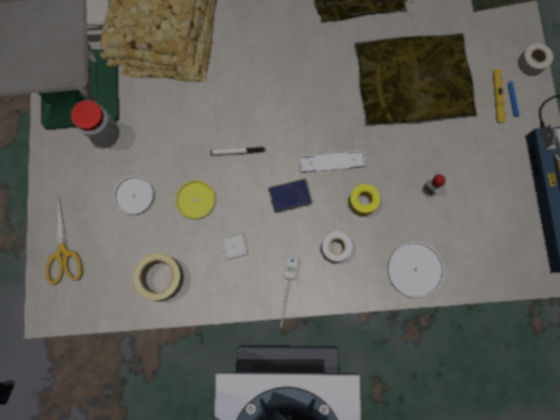

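View pics/scene0.png

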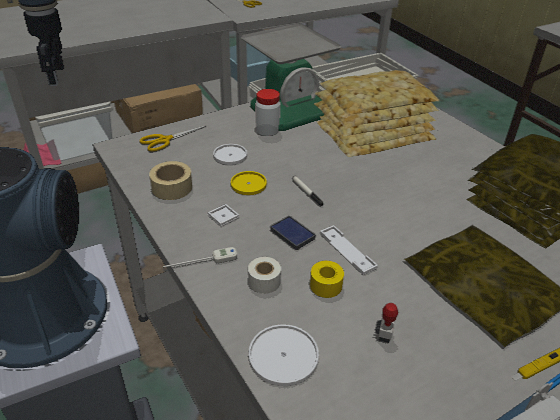

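View pics/wrist0.png

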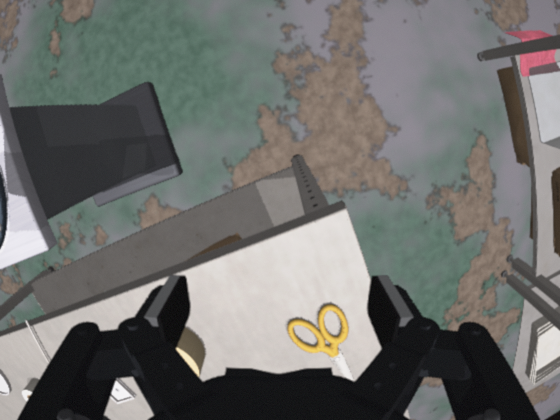

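The top view shows all the parts: tape (158,277), white labels (337,246), stamp (435,184), marker (238,151), large dish (415,270), small white dish (134,195), square cup (234,246) and cradle (333,161). The yellow roll and the yellow dish are decoys. Next I'll get their positions.

```bash
cat > h.py <<'E'
import numpy as np,cv2
def cloud(d):
    K=d["intrinsics"];z=d["range_z"];v,u=np.mgrid[:420,:560]
    P=np.stack([(u-K[0,2])/K[0,0]*z,(v-K[1,2])/K[1,1]*z,z],-1)
    return (P-d["t"])@d["R"]
def atz(d,uv,h):
    K=d["intrinsics"];uv=np.atleast_2d(uv).astype(float)
    r=np.c_[(uv[:,0]-K[0,2])/K[0,0],(uv[:,1]-K[1,2])/K[1,1],np.ones(len(uv))]@d["R"]
    c=-d["t"]@d["R"]
    return c+r*((h-c[2])/r[:,2])[:,None]
def proj(d,X):
    c=np.atleast_2d(X)@d["R"].T+d["t"]; p=c@d["intrinsics"].T
    return p[:,:2]/p[:,2:]
E
python3 - <<'E'
from h import *
d=np.load("top0.npz");W=cloud(d)
s=np.load("scene0.npz");S=cloud(s)
print("table z", [np.round(np.median(W[y-3:y+4,x-3:x+4,2]),4) for x,y in((100,230),(300,130),(270,270),(400,200),(480,200))])
def blob(D,C,c,r,zlo,zhi):
    m=(C[...,2]>zlo)&(C[...,2]<zhi)&(np.hypot(C[...,0]-c[0],C[...,1]-c[1])<r)&(D["range_z"]>0)
    return C[m],m
for n,uv,r,zl,zh in [("tape",(158,277),.075,.04,.06),("labels",(337,246),.05,.03,.05),("stamp",(438,182),.05,.06,.1),("stampfoot",(435,186),.04,.02,.04),("marker",(238,151),.09,.008,.03),
  ("large",(415,270),.08,.007,.02),("small",(134,195),.06,.007,.02),("cup",(234,246),.05,.007,.02),("cradle",(333,161),.1,.007,.02)]:
    c=atz(d,uv,(zl+zh)/2)[0]
    for nm,D,C in(("top",d,W),("scn",s,S)):
        p,m=blob(D,C,c,r,zl,zh)
        if len(p)<5: print(n,nm,len(p));continue
        rect=cv2.minAreaRect((p[:,:2]*1000).astype(np.float32)); (cx,cy),rr=cv2.minEnclosingCircle((p[:,:2]*1000).astype(np.float32))
        print(n,nm,len(p),"rect",np.round(rect[0],1),np.round(rect[1],1),round(rect[2],1),"circ",round(cx,1),round(cy,1),round(rr,1),"z",np.round(np.percentile(p[:,2],[5,50,95])*1000,1))
im=d["image"]
def up(x0,y0,x1,y1,k): return cv2.resize(im[y0:y1,x0:x1],None,fx=k,fy=k,interpolation=cv2.INTER_CUBIC)
cv2.imwrite("pics/c1.png",np.vstack([np.hstack([up(200,130,280,190,5),up(400,160,480,220,5)]),np.hstack([up(290,130,370,190,5),up(194,215,274,275,5)])]))
E
```

```text
table z [np.float64(-0.0001), np.float64(0.0001), np.float64(0.0003), np.float64(0.0007), np.float64(0.0012)]
tape top 1024 rect [359.8 287.7] [101.3 103.7] 0.8 circ 359.4 288.2 52.4 z [44.  48.  51.6]
tape scn 585 rect [356.5 292.1] [107.3 102.3] 70.3 circ 357.1 291.8 54.8 z [41.5 47.3 50.1]
labels top 581 rect [ 431.1 -112.3] [66.2 67.1] 45.1 circ 431.8 -111.7 34.4 z [36.6 40.9 44.3]
labels scn 621 rect [ 428.5 -108.3] [68.4 67.1] 11.5 circ 429.4 -109.3 35.9 z [31.6 39.4 41.9]
stamp top 147 rect [ 574.8 -337.2] [27.3 24.3] 62.6 circ 576.7 -337.8 14.4 z [64.3 82.3 89.4]
stamp scn 233 rect [ 572.8 -336.3] [23.9 26.9] 64.7 circ 572.0 -335.7 14.7 z [63.2 77.7 86.4]
stampfoot top 126 rect [ 573.4 -335.4] [31.1 32. ] 45.6 circ 574.5 -337.5 20.1 z [24.3 33.2 37.2]
stampfoot scn 219 rect [ 570.6 -332.8] [31.2 31.4] 47.5 circ 569.2 -333.4 19.9 z [21.7 32.1 36.4]
marker top 296 rect [660.4 122. ] [105.7  91.3] 56.0 circ 655.5 119.9 64.6 z [ 9.1 13.6 17.5]
marker scn 178 rect [660.9 126. ] [ 15.3 135.1] 3.9 circ 660.6 126.0 67.6 z [ 8.8 12.6 16.4]
large top 731 rect [ 383.1 -293.3] [126.3 130. ] 5.4 circ 375.1 -292.7 72.1 z [ 7.1  9.2 14.2]
large scn 530 rect [ 380.9 -290.5] [128. 127.] 28.5 circ 380.7 -289.9 65.7 z [ 7.3  9.8 12.6]
small top 321 rect [552.2 363.4] [92.9 93.1] 6.1 circ 555.4 364.8 50.0 z [ 7.2 10.  13.9]
small scn 157 rect [548.2 366.9] [96.3 93.6] 27.3 circ 547.5 369.1 50.2 z [ 7.3 10.  13.3]
cup top 198 rect [434.7 122.7] [54.1 54.4] 14.2 circ 434.5 121.9 36.3 z [ 7.3 10.5 14.9]
cup scn 153 rect [431.7 126.6] [55.9 58.3] 14.9 circ 432.2 126.9 36.6 z [ 7.2  9.9 12.6]
cradle top 461 rect [ 604.5 -100.3] [122.  173.7] 1.6 circ 627.5 -101.2 90.3 z [ 7.2 10.1 15.4]
cradle scn 272 rect [ 609.8 -102. ] [160.4 114.2] 89.4 circ 619.2 -103.4 87.6 z [ 7.3 10.5 14.4]
```

View pics/c1.png

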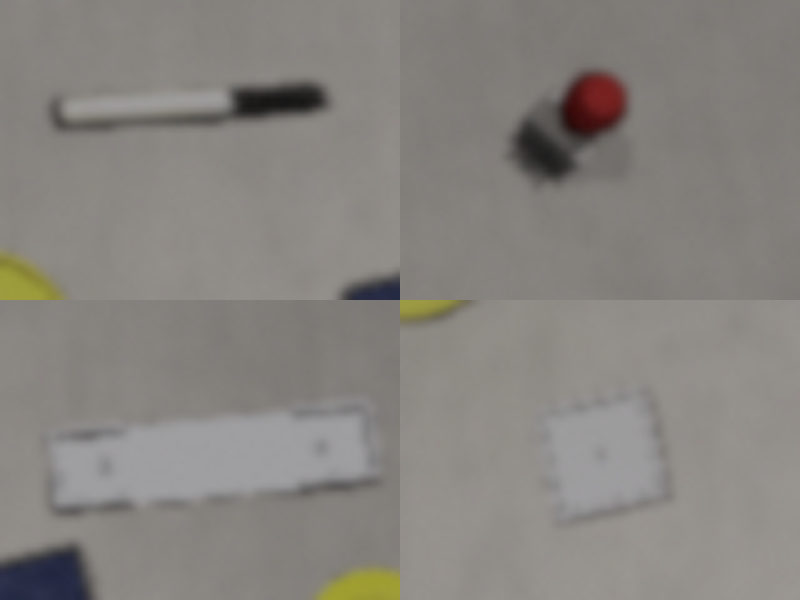

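Run:
```python
from h import *
d=np.load("top0.npz");s=np.load("scene0.npz")
X0={"large":(.382,-.292,.1),"small":(.55,.365,.075),"cup":(.433,.1247,.05),"cradle":(.607,-.101,.12)}
for n,(x,y,r) in X0.items():
  for nm,D in(("top",d),("scn",s)):
    im=D["image"];g=cv2.GaussianBlur(im,(3,3),0).astype(int)
    c=proj(D,[[x,y,.011]])[0]
    v,u=np.mgrid[:420,:560]
    w=atz(D,np.c_[u.ravel(),v.ravel()],.008).reshape(420,560,3)
    near=np.hypot(w[...,0]-x,w[...,1]-y)<r
    gray=g.mean(-1).astype(np.uint8); sat=g.max(-1)-g.min(-1)
    th,_=cv2.threshold(gray[near].reshape(-1,1),0,255,cv2.THRESH_OTSU)
    m=(near&(gray>th)&(sat<25)).astype(np.uint8); m=cv2.morphologyEx(m,cv2.MORPH_CLOSE,np.ones((3,3)))
    k,l,st,ce=cv2.connectedComponentsWithStats(m); 
    i=l[int(c[1]),int(c[0])] or 1+np.argmax(st[1:,4])
    p=w[l==i]*1000; rect=cv2.minAreaRect(p[:,:2].astype(np.float32))
    print(n,nm,th,"rect",np.round(rect[0],1),np.round(rect[1],1),round(rect[2],1),"mean",np.round(p.mean(0)[:2],1))
# marker: depth near + line
for nm,D in(("top",d),("scn",s)):
    C=cloud(D);m=(C[...,2]>.008)&(C[...,2]<.03)&(abs(C[...,0]-.661)<.03)&(abs(C[...,1]-.124)<.075)
    k,l,st,ce=cv2.connectedComponentsWithStats(cv2.morphologyEx(m.astype(np.uint8),cv2.MORPH_CLOSE,np.ones((3,3))))
    i=1+np.argmax(st[1:,4]);p=C[(l==i)&m]*1000
    print("marker",nm,len(p),cv2.minAreaRect(p[:,:2].astype(np.float32)))
# clutter heights near path
for nm,D in(("top",d),("scn",s)):
    C=cloud(D)
    for n,(x,y) in {"tape":(.358,.290),"labels":(.43,-.11),"stamp":(.573,-.336)}.items():
        m=np.hypot(C[...,0]-x,C[...,1]-y)<.12;q=C[m];q=q[q[:,2]>.015]
        print(nm,n,np.round(q[:,2].max(),3))
```

```text
large top 104.0 rect [ 389.8 -291.4] [184.  199.6] 5.0 mean [ 384.3 -291.7]
large scn 152.0 rect [ 383.7 -288.3] [127.  125.8] 26.0 mean [ 381.5 -291.3]
small top 143.0 rect [550.9 362.7] [80.2 80.7] 0.5 mean [550.9 362.7]
small scn 152.0 rect [549.  365.3] [78.5 75.4] 19.6 mean [549.2 364.9]
cup top 148.0 rect [433.3 122.8] [42.6 44.2] 13.2 mean [433.4 123.1]
cup scn 150.0 rect [434.  131.5] [52.6 53.5] 13.9 mean [431.9 126.7]
cradle top 95.0 rect [609.3 -97.8] [231.6 239.4] 53.1 mean [ 615.7 -100.5]
cradle scn 99.0 rect [ 609.2 -104.3] [238.3 231.2] 29.6 mean [ 618.6 -106.6]
marker top 294 ((664.1337280273438, 120.87039184570312), (15.22615909576416, 127.62779235839844), 4.307156085968018)
marker scn 178 ((660.8554077148438, 126.03866577148438), (15.340524673461914, 135.0863800048828), 3.9481043815612793)
top tape 0.055
top labels 0.048
top stamp 0.093
scn tape 0.052
scn labels 0.045
scn stamp 0.089
```

```bash
python3 - <<'E'
from h import *
d=np.load("top0.npz")
p=atz(d,[[311,163.2],[354,159.4],[332.5,161.3]],.004);print(p*1000, np.degrees(np.arctan2(*(p[0]-p[1])[:2])))
print(atz(d,[[415.5,269.3],[234.2,245.7],[133.5,195]],.004)*1000)
E
cat > mv.py <<'E'
import sys,numpy as np
from scipy.spatial.transform import Rotation as Ro
from workcell import bot
# args: X Y Z(mm of TCP) jawyaw(deg, direction of tool y in world, mod 180; or 'k')
o=bot.get_obs();q=o["eef_rot"];R=Ro.from_quat(q,scalar_first=True).as_matrix()
print("t",round(o["clock"],2),"pos",np.round(o["eef_pos"]*1000,1),"yaw",round(np.degrees(np.arctan2(R[1,1],R[0,1])),1),"w",round(o["width"],3),"F",np.round(o["wrist_force"],1),"j",np.round(o["joint_positions"],2))
cur=np.degrees(np.arctan2(R[1,1],R[0,1]))
Rn=np.c_[[np.sin(np.radians(cur)),-np.cos(np.radians(cur)),0],[np.cos(np.radians(cur)),np.sin(np.radians(cur)),0],[0,0,-1]]
Rn[:,0]=np.cross(Rn[:,1],Rn[:,2])
if len(sys.argv)>1:
    t=np.array([float(a) for a in sys.argv[1:4]]);print("shift",np.round(Rn.T@(t-o["eef_pos"]*1000),1))
    if len(sys.argv)>4:
        dy=float(sys.argv[4])-cur; dy=(dy+90)%180-90; print("turn",round(-dy,1))
E
# tape wall point along jaw direction
python3 - <<'E'
import numpy as np
print(np.array([358,290])-44*np.array([.299,.954]),np.array([358,290])+44*np.array([.299,.954]))
E
python3 mv.py 345 248 290
```

```text
[[ 634.99361062  -55.63907627    4.        ]
 [ 645.40393856 -158.91502512    4.        ]
 [ 640.19553863 -107.2449483     4.        ]] -5.756034004242691
[[ 383.41847442 -294.97766141    4.        ]
 [ 433.99831282  122.6266707     4.        ]
 [ 552.7597112   365.13597686    4.        ]]
[344.844 248.024] [371.156 331.976]
t 0.15 pos [164.5 524.7 404.3] yaw 72.6 w 1.001 F [ 0.1 -0.5 -0.1] j [ 1.18  0.35  1.65 -0.    1.14 -0.08]
shift [-255.1 -210.1  114.3]
```

Call:
arm_command(
  rows=[
    [1,-128,-105,57,0],
    [1,-255,-210,114,0],
    [1,-255,-210,114,0],
    [1,-255,-210,114,0],
    [1,-255,-210,114,0],
    [1,-255,-210,114,0],
    [1,-255,-210,114,0],
    [1,-255,-210,114,0],
  ],
)

```text
clock: 1.15
eef_pos: [0.3449, 0.2485, 0.2908]
eef_rot: [-0.0, 0.151, 0.988, 0.0]
wrist_force: [-0.6, -0.8, 0.8]
width: 1.001
```

```bash
python3 mv.py 345 248 190
python3 - <<'E'
from workcell import optics
import cv2
cv2.imwrite("pics/w1.png",optics.get_image("wrist")["image"])
E
```

```text
t 1.15 pos [344.9 248.5 290.8] yaw 72.6 w 1.001 F [-0.6 -0.8  0.8] j [ 0.51  0.3   2.06  0.    0.77 -0.75]
shift [ -0.2  -0.4 100.8]
```

View pics/w1.png

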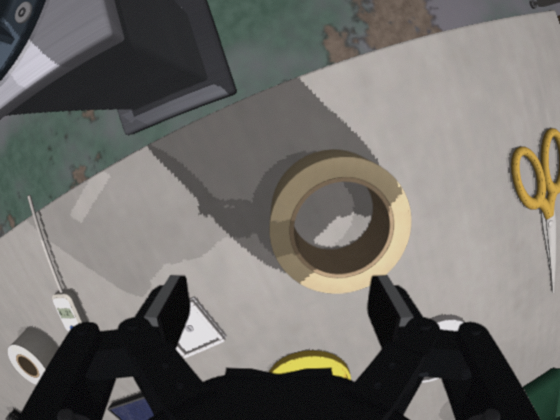

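The wrist view has the tape at (341,222), with its left wall under the jaw midline (u≈280), as planned. Descending to grip.

Call:
arm_command(
  rows=[
    [1,0,0,50,0],
    [1,0,0,98,0],
    [1,0,0,101,0],
    [1,0,0,101,0],
    [-1,0,0,101,0],
    [-1,0,0,101,0],
    [-1,0,0,101,0],
    [-1,0,0,101,0],
    [-1,0,0,101,0],
    [-1,0,0,101,0],
    [-1,0,0,101,0],
    [-1,0,0,101,0],
  ],
)

```text
clock: 2.7
eef_pos: [0.3452, 0.2483, 0.1903]
eef_rot: [0.0, 0.151, 0.989, 0.0]
wrist_force: [-2.4, -1.1, 10.4]
width: 0.217
```

```bash
python3 mv.py 369 -333.5 260
python3 - <<'E'
from workcell import optics
import cv2
cv2.imwrite("pics/w2.png",optics.get_image("wrist")["image"])
E
```

```text
t 2.7 pos [345.2 248.3 190.3] yaw 72.6 w 0.217 F [-2.4 -1.1 10.4] j [ 0.51  0.52  2.11 -0.    0.52 -0.75]
shift [-196.6 -548.1  -69.7]
```

View pics/w2.png

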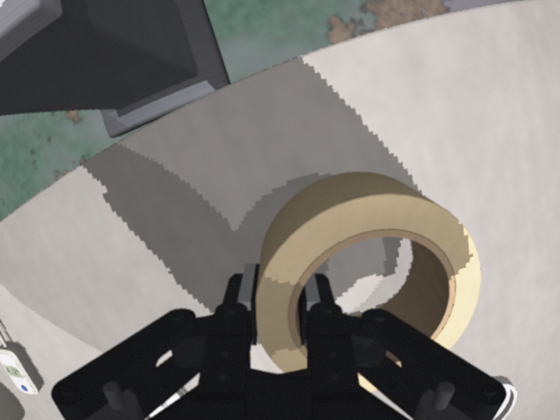

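The wall is pinched (width 0.217, about 18 mm). Lifting now, then carrying it to the large dish.

Call:
arm_command(
  rows=[
    [-1,0,0,-25,0],
    [-1,0,0,-70,0],
    [-1,-18,-50,-70,0],
    [-1,-36,-100,-70,0],
    [-1,-54,-150,-70,0],
    [-1,-72,-200,-70,0],
    [-1,-90,-250,-70,0],
    [-1,-108,-300,-70,0],
    [-1,-126,-350,-70,0],
    [-1,-144,-400,-70,0],
    [-1,-162,-450,-70,0],
    [-1,-179,-500,-70,0],
  ],
)

```text
clock: 4.25
eef_pos: [0.3659, -0.2844, 0.2597]
eef_rot: [-0.0, 0.152, 0.988, 0.0]
wrist_force: [0.5, 0.1, -0.9]
width: 0.216
```

```bash
python3 mv.py 369 -333.5 260
```

```text
t 4.25 pos [ 365.9 -284.4  259.7] yaw 72.6 w 0.216 F [ 0.5  0.1 -0.9] j [-0.76  0.42  1.99  0.    0.73 -2.03]
shift [-17.7 -45.9  -0.3]
```

Call:
arm_command(
  rows=[
    [-1,-9,-24,0,0],
    [-1,-18,-46,0,0],
    [-1,-18,-46,0,0],
    [-1,-18,-46,0,0],
  ],
)

```text
clock: 4.75
eef_pos: [0.3694, -0.3311, 0.2595]
eef_rot: [-0.0, 0.151, 0.988, 0.0]
wrist_force: [-0.6, -0.3, -0.9]
width: 0.215
```

```bash
python3 mv.py 369 -333.5 195
python3 - <<'E'
from workcell import optics
from h import *
for n in("top","scene"):
    d=optics.get_image(n);C=cloud(d);np.savez(n+"1.npz",**d)
    m=(C[...,2]>.10)&(C[...,2]<.135)&(np.hypot(C[...,0]-.382,C[...,1]+.29)<.09)
    cv2.imwrite(f"pics/{n}1.png",d["image"])
    print(n,m.sum(),cv2.minAreaRect((C[m][:,:2]*1000).astype(np.float32)),np.percentile(C[m][:,2],[5,50,95]))
E
```

```text
t 4.75 pos [ 369.4 -331.1  259.5] yaw 72.6 w 0.215 F [-0.6 -0.3 -0.9] j [-0.82  0.47  1.91  0.    0.77 -2.09]
shift [-0.3 -2.5 64.5]
top 840 ((387.84954833984375, -280.7528076171875), (75.43636322021484, 103.69911193847656), 70.95771789550781) [0.10635645 0.11761548 0.12108483]
scene 1096 ((366.967041015625, -308.168212890625), (112.71536254882812, 103.4963607788086), 51.2325325012207) [0.10221927 0.11612036 0.11898643]
```

View pics/scene1.png

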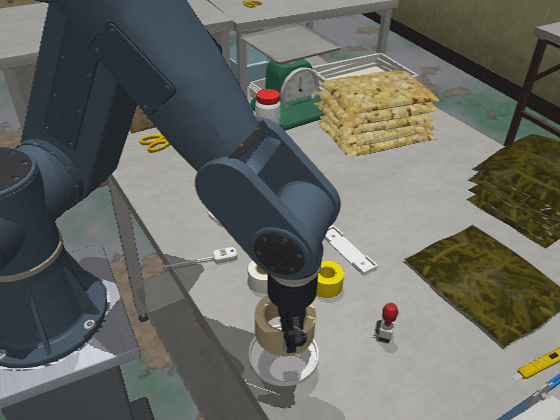

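View pics/top1.png

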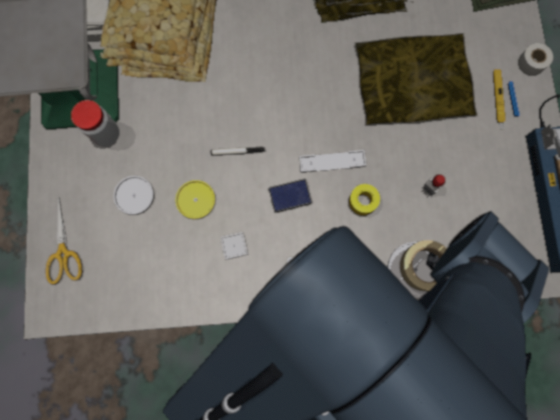

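Run:
```python
from h import *
from scipy.optimize import least_squares
for n in("top","scene"):
    d=np.load(n+"1.npz");C=cloud(d);im=d["image"].astype(int)
    tan=(im[...,2]-im[...,0]>25)
    m=tan&(C[...,2]>.108)&(C[...,2]<.13)&(np.hypot(C[...,0]-.382,C[...,1]+.29)<.09)
    p=C[m][:,:2]*1000
    f=lambda c:np.maximum(np.abs(np.hypot(*(p-c).T)-43.75)-8.25,0)
    g=lambda c:np.tanh(f(c)/4)
    r=least_squares(f,[382,-290],loss="soft_l1");print(n,len(p),r.x,r.cost)
```

```text
top 663 [ 382.93141296 -294.03762665] 0.8443667995412001
scene 832 [ 381.42666279 -290.80016561] 6.064981723103855
```

Both cameras put the held tape within 1 mm of the dish centre, so I'm lowering it.

Call:
arm_command(
  rows=[
    [-1,0,0,30,0],
    [-1,0,0,55,0],
    [-1,0,0,63,0],
    [-1,0,0,65,0],
    [-1,0,0,65,0],
    [-1,0,0,65,0],
    [0.2,0,0,65,0],
    [0.2,0,0,65,0],
    [0.4,0,0,65,0],
    [0.4,0,0,65,0],
    [0.4,0,0,65,0],
  ],
)

```text
clock: 6.22
eef_pos: [0.3696, -0.3318, 0.1947]
eef_rot: [-0.0, 0.151, 0.988, 0.0]
wrist_force: [0.2, 0.1, -0.1]
width: 0.699
```

```bash
python3 mv.py 429.8 -110.3 270 0
```

```text
t 6.22 pos [ 369.6 -331.8  194.7] yaw 72.6 w 0.699 F [ 0.2  0.1 -0.1] j [-0.83  0.59  1.93  0.    0.63 -2.09]
shift [  8.9 229.3 -75.3]
turn 72.6
```

Call:
arm_command(
  rows=[
    [0.4,0,0,-40,0],
    [0.4,0,0,-80,0],
    [1,4,50,-80,0],
    [1,9,110,-80,0],
    [1,9,170,-80,0],
    [1,9,229,-75,0],
    [1,9,229,-75,0],
    [1,9,229,-75,0],
    [1,9,229,-75,0],
  ],
)

```text
clock: 7.35
eef_pos: [0.4294, -0.1116, 0.2697]
eef_rot: [0.0, 0.152, 0.988, -0.0]
wrist_force: [-0.1, 0.8, -0.4]
width: 1.002
```

```bash
python3 mv.py 429.8 -110.3 178
python3 - <<'E'
from workcell import optics
from h import *
d=optics.get_image("wrist");cv2.imwrite("pics/w3.png",d["image"])
d=optics.get_image("scene");cv2.imwrite("pics/s3.png",d["image"])
E
```

```text
t 7.35 pos [ 429.4 -111.6  269.7] yaw 72.5 w 1.002 F [-0.1  0.8 -0.4] j [-0.36  0.37  2.03 -0.    0.74 -1.62]
shift [-0.   1.4 91.7]
```

View pics/w3.png

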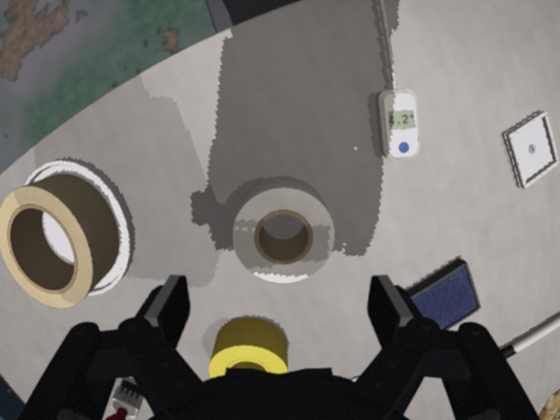

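View pics/s3.png

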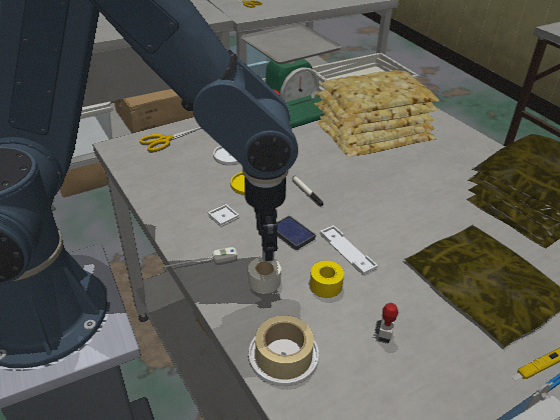

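Tape is seated in the large dish. The label roll at (283,236) is centred between the jaws (mid u≈279), so I'm descending to grip it.

Call:
arm_command(
  rows=[
    [1,0,1,45,0],
    [1,0,1,80,0],
    [1,0,1,90,0],
    [1,0,1,90,0],
    [1,0,1,90,0],
    [-1,0,1,90,0],
    [-1,0,1,90,0],
    [-1,0,1,90,0],
    [-1,0,1,90,0],
    [-1,0,1,90,0],
    [-1,0,1,90,0],
  ],
)

```text
clock: 8.82
eef_pos: [0.4302, -0.1097, 0.181]
eef_rot: [0.001, 0.151, 0.989, -0.0]
wrist_force: [-4.2, 1.4, 15.1]
width: 0.778
```

```bash
python3 mv.py 550.3 364.8 270
```

```text
t 8.82 pos [ 430.2 -109.7  181. ] yaw 72.6 w 0.778 F [-4.2  1.4 15.1] j [-0.35  0.56  2.06 -0.    0.52 -1.62]
shift [ 27.2 488.8 -89. ]
```

Run:
```python
from h import *
d=np.load("top0.npz");C=cloud(d)
m=(C[...,2]>.06)&(C[...,0]<.8)&(C[...,1]>.2)&(C[...,0]>.4)&(C[...,1]<.7)
p=C[m];print(p.min(0),p.max(0))
```

```text
[0.67101293 0.40285203 0.06001404] [0.79994823 0.58901342 0.23711352]
```

Call:
arm_command(
  rows=[
    [-1,0,0,-40,0],
    [-1,0,0,-89,0],
    [-1,3,50,-89,0],
    [-1,6,100,-89,0],
    [-1,9,150,-89,0],
    [-1,11,200,-89,0],
    [-1,14,250,-89,0],
    [-1,17,300,-89,0],
    [-1,20,350,-89,0],
    [-1,22,400,-89,0],
    [-1,25,450,-89,0],
    [-1,27,488,-89,0],
  ],
)

```text
clock: 10.32
eef_pos: [0.5501, 0.366, 0.2692]
eef_rot: [0.0, 0.151, 0.989, 0.0]
wrist_force: [0.7, -0.9, -0.6]
width: 0.777
```

```bash
python3 mv.py 550.3 364.8 185
```

```text
t 10.32 pos [550.1 366.  269.2] yaw 72.6 w 0.777 F [ 0.7 -0.9 -0.6] j [ 0.52  0.7   1.45  0.    1.   -0.75]
shift [-0.6 -1.1 84.2]
```

Good clearance from the jar. Checking alignment before lowering.

Run:
```python
from workcell import optics,bot
from h import *
print(bot.get_obs()["eef_pos"])
d=optics.get_image("wrist");cv2.imwrite("pics/w4.png",d["image"])
d=optics.get_image("scene");cv2.imwrite("pics/s4.png",cv2.resize(d["image"][80:230,150:350],None,fx=4,fy=4))
```

```text
[0.55007354 0.36604723 0.26917252]
```

View pics/w4.png

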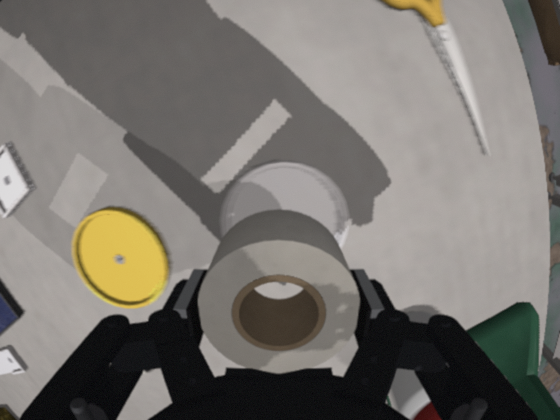

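View pics/s4.png

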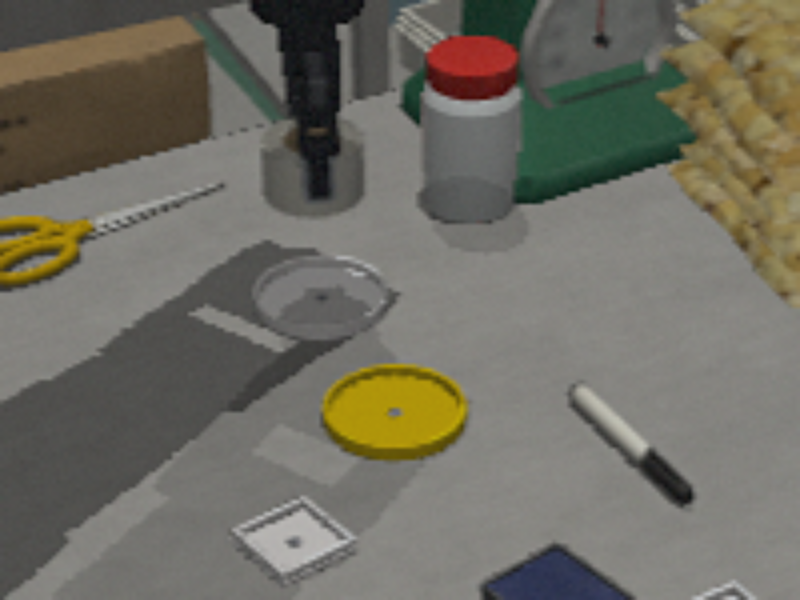

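Call:
arm_command(
  rows=[
    [-1,0,-1,40,0],
    [-1,0,-1,72,0],
    [-1,0,-1,82,0],
    [-1,0,-1,84,0],
    [-1,0,-1,84,0],
    [-1,0,-1,84,0],
    [1,0,-1,84,0],
    [1,0,-1,84,0],
    [1,0,-1,84,0],
    [1,0,-1,50,0],
    [1,0,-1,0,0],
    [1,0,-1,0,0],
  ],
)

```text
clock: 11.92
eef_pos: [0.5506, 0.3637, 0.2728]
eef_rot: [0.003, 0.151, 0.988, 0.002]
wrist_force: [-0.5, -0.1, -0.8]
width: 1.002
```

```bash
python3 - <<'E'
from workcell import optics,bot
from h import *
d=optics.get_image("scene");cv2.imwrite("pics/s5.png",cv2.resize(d["image"][80:230,150:350],None,fx=4,fy=4))
E
python3 mv.py 573.5 -336 310 45
```

```text
t 11.97 pos [550.  363.3 270.4] yaw 72.6 w 1.003 F [ 0.2 -0.1 -1. ] j [ 0.51  0.69  1.45 -0.    0.99 -0.75]
shift [-231.5 -660.3  -39.6]
turn 27.6
```

View pics/s5.png

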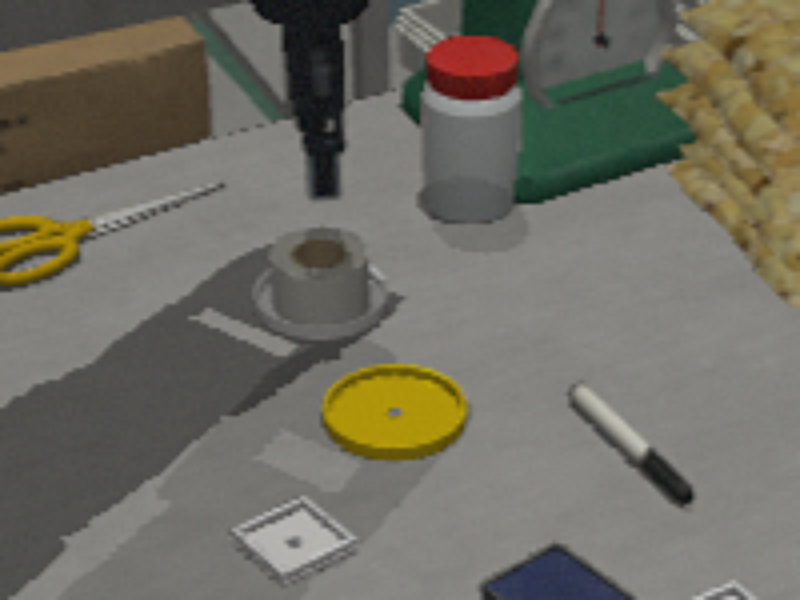

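The label roll is in the small white dish. Next, the stamp.

Call:
arm_command(
  rows=[
    [1,-20,-55,-40,0],
    [1,-39,-110,-40,4],
    [1,-58,-165,-40,8],
    [1,-77,-220,-40,12],
    [1,-96,-275,-40,16],
    [1,-116,-330,-40,20],
    [1,-135,-385,-40,24],
    [1,-154,-440,-40,27.6],
    [1,-174,-495,-40,27.6],
    [1,-193,-550,-40,27.6],
    [1,-212,-605,-40,27.6],
    [1,-231,-660,-40,27.6],
  ],
)

```text
clock: 13.48
eef_pos: [0.5724, -0.3376, 0.3071]
eef_rot: [-0.001, 0.383, 0.924, 0.0]
wrist_force: [0.5, 0.1, 0.4]
width: 0.998
```

Call:
arm_command(
  rows=[
    [1,0,0,0,0],
    [1,0,0,0,0],
    [1,0,0,0,0],
  ],
)

```text
clock: 13.85
eef_pos: [0.5729, -0.3345, 0.3082]
eef_rot: [-0.001, 0.382, 0.924, 0.0]
wrist_force: [0.6, -0.1, -0.3]
width: 1.004
```

```bash
python3 mv.py 573.5 -336 224 45
python3 - <<'E'
from workcell import optics,bot
from h import *
d=optics.get_image("wrist");cv2.imwrite("pics/w6.png",d["image"])
E
```

```text
t 13.85 pos [ 572.9 -334.5  308.2] yaw 45.1 w 1.004 F [ 0.6 -0.1 -0.3] j [-0.6   0.66  1.41  0.    1.07 -1.39]
shift [-1.4 -0.6 84.2]
turn 0.1
```

View pics/w6.png

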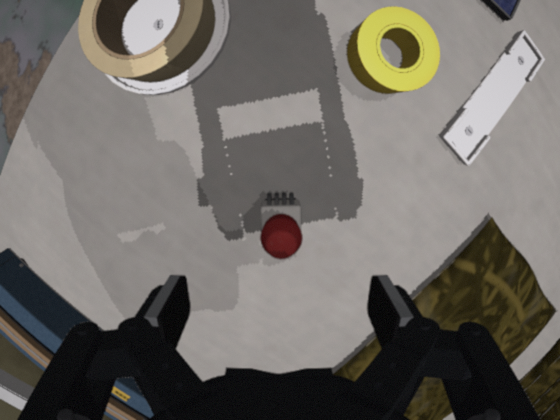

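Call:
arm_command(
  rows=[
    [1,-1.5,0,40,0],
    [1,-1.5,0,75,0],
    [1,-1.5,0,84,0],
    [1,-1.5,0,84,0],
    [1,-1.5,0,84,0],
    [-1,-1.5,0,84,0],
    [-1,-1.5,0,84,0],
    [-1,-1.5,0,84,0],
    [-1,-1.5,0,84,0],
    [-1,-1.5,0,84,0],
    [-1,-1.5,0,84,0],
    [-1,-1.5,0,84,0],
  ],
)

```text
clock: 15.4
eef_pos: [0.574, -0.3368, 0.2251]
eef_rot: [0.0, 0.383, 0.924, -0.0]
wrist_force: [1.1, 1.5, 5.4]
width: 0.301
```

```bash
python3 mv.py 433 124.8 294 14
```

```text
t 15.4 pos [ 574.  -336.8  225.1] yaw 45.0 w 0.301 F [1.1 1.5 5.4] j [-0.6   0.76  1.45  0.    0.93 -1.39]
shift [426.1 226.7 -68.9]
turn 31.0
```

Call:
arm_command(
  rows=[
    [-1,0,0,-30,0],
    [-1,0,0,-69,0],
    [-1,43,23,-69,3],
    [-1,86,46,-69,7],
    [-1,128,68,-69,11],
    [-1,171,91,-69,15],
    [-1,213,113,-69,19],
    [-1,256,136,-69,23],
    [-1,298,159,-69,27],
    [-1,341,181,-69,31],
    [-1,384,204,-69,31],
    [-1,426,227,-69,31],
  ],
)

```text
clock: 16.9
eef_pos: [0.4324, 0.1263, 0.2935]
eef_rot: [-0.0, 0.616, 0.788, -0.0]
wrist_force: [0.5, -0.8, -0.5]
width: 0.299
```

Call:
arm_command(
  rows=[
    [-1,0,0,0,0],
    [-1,0,0,0,0],
    [-1,0,0,0,0],
  ],
)

```text
clock: 17.27
eef_pos: [0.4335, 0.1241, 0.2936]
eef_rot: [0.0, 0.616, 0.788, -0.0]
wrist_force: [0.2, -0.2, 0.0]
width: 0.301
```

```bash
python3 mv.py 433 124.8 230 14
python3 - <<'E'
from workcell import optics,bot
from h import *
d=optics.get_image("wrist");cv2.imwrite("pics/w7.png",d["image"])
d=optics.get_image("scene");cv2.imwrite("pics/s7.png",cv2.resize(d["image"][120:270,150:350],None,fx=4,fy=4))
E
```

```text
t 17.27 pos [433.5 124.1 293.6] yaw 13.9 w 0.301 F [ 0.2 -0.2  0. ] j [ 0.18  0.34  2.   -0.    0.8  -0.07]
shift [ 0.8 -0.3 63.6]
turn -0.1
```

View pics/w7.png

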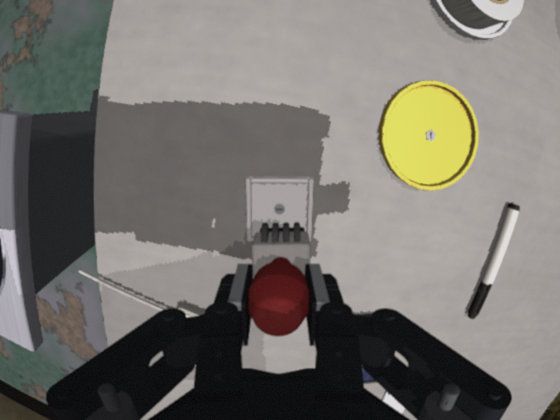

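View pics/s7.png

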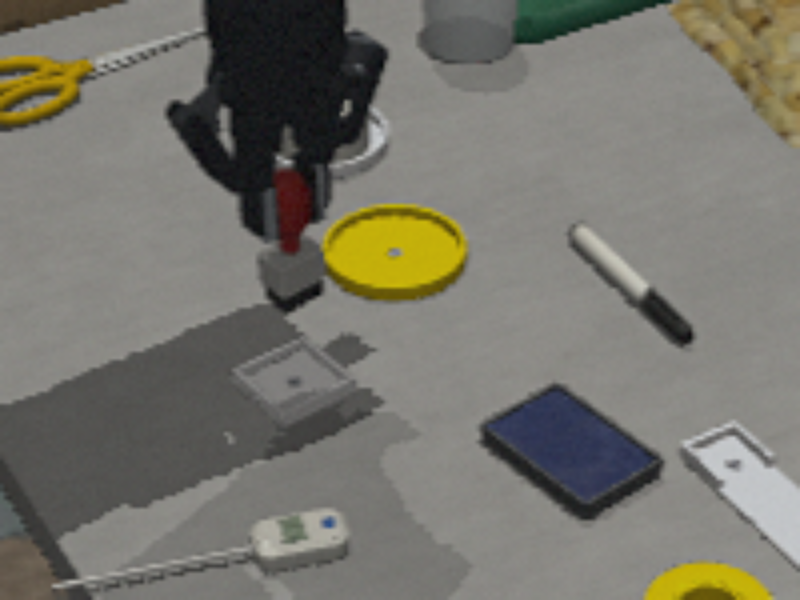

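Call:
arm_command(
  rows=[
    [-1,1,0,30,0],
    [-1,1,0,54,0],
    [-1,1,0,61,0],
    [-1,1,0,64,0],
    [-1,1,0,64.5,0],
    [-1,1,0,64.5,0],
  ],
)

```text
clock: 18.12
eef_pos: [0.4331, 0.1259, 0.2298]
eef_rot: [0.0, 0.616, 0.788, 0.0]
wrist_force: [0.0, -0.2, -0.7]
width: 0.298
```

```bash
python3 mv.py
python3 - <<'E'
from workcell import optics,bot
from h import *
d=optics.get_image("scene");cv2.imwrite("pics/s8.png",cv2.resize(d["image"][120:270,150:350],None,fx=4,fy=4))
E
```

```text
t 18.12 pos [433.1 125.9 229.8] yaw 14.0 w 0.298 F [ 0.  -0.2 -0.7] j [ 0.18  0.46  2.03  0.    0.65 -0.06]
```

View pics/s8.png

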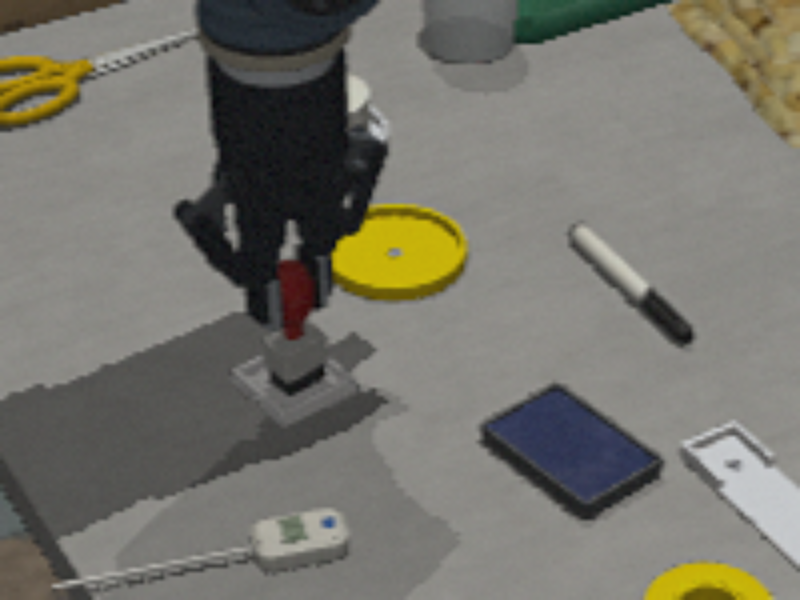

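Call:
arm_command(
  rows=[
    [-1,0,0,0.7,0],
    [-1,0,0,1,0],
    [-1,0,0,1,0],
  ],
)

```text
clock: 18.55
eef_pos: [0.4333, 0.126, 0.2289]
eef_rot: [0.001, 0.616, 0.788, 0.001]
wrist_force: [-1.3, 0.6, 8.8]
width: 0.304
```

Contact with the cup floor (8.8 N). Releasing gently, then rising.

Call:
arm_command(
  rows=[
    [-1,0,0,0.2,0],
    [0.2,0,0,0.2,0],
    [0.2,0,0,0.2,0],
    [0.6,0,0,0.2,0],
    [0.6,0,0,0.2,0],
    [0.6,0,0,-30,0],
    [0.6,0,0,-75,0],
    [0.6,0,0,-90,0],
    [0.6,0,0,-90,0],
  ],
)

```text
clock: 19.68
eef_pos: [0.4329, 0.126, 0.3186]
eef_rot: [0.001, 0.616, 0.788, 0.001]
wrist_force: [-0.5, 0.1, -0.3]
width: 0.8
```

```bash
python3 mv.py 662.4 123.5 270 4
python3 - <<'E'
from workcell import optics,bot
from h import *
d=optics.get_image("scene");cv2.imwrite("pics/s9.png",cv2.resize(d["image"][120:270,150:350],None,fx=4,fy=4))
E
```

```text
t 19.68 pos [432.9 126.  318.6] yaw 14.0 w 0.8 F [-0.5  0.1 -0.3] j [ 0.18  0.29  1.98 -0.    0.86 -0.06]
shift [-57.9 222.1  48.6]
turn 10.0
```

View pics/s9.png

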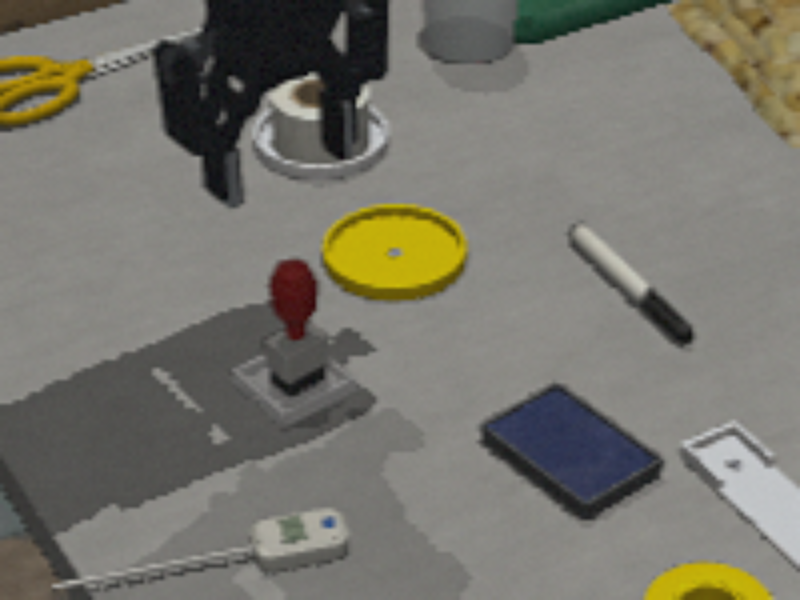

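The stamp stands in the cup. Marker next.

Call:
arm_command(
  rows=[
    [0.6,-13,50,0,3],
    [0.6,-26,100,0,7],
    [0.6,-39,150,20,10],
    [0.6,-52,200,40,10],
    [0.6,-58,222,48,10],
    [0.6,-58,222,48,10],
    [0.6,-58,222,48,10],
    [0.6,-58,222,48,10],
  ],
)

```text
clock: 20.72
eef_pos: [0.6617, 0.1235, 0.2704]
eef_rot: [-0.0, 0.682, 0.731, -0.0]
wrist_force: [0.2, 0.3, 0.6]
width: 0.8
```

```bash
python3 mv.py 662.4 123.5 178 4
python3 - <<'E'
from workcell import optics,bot
from h import *
d=optics.get_image("wrist");cv2.imwrite("pics/w10.png",d["image"])
E
```

```text
t 20.73 pos [661.7 123.5 270.4] yaw 4.0 w 0.8 F [0.2 0.3 0.6] j [0.12 0.72 1.41 0.   1.02 0.05]
shift [-0.   0.7 92.4]
turn 0.0
```

View pics/w10.png

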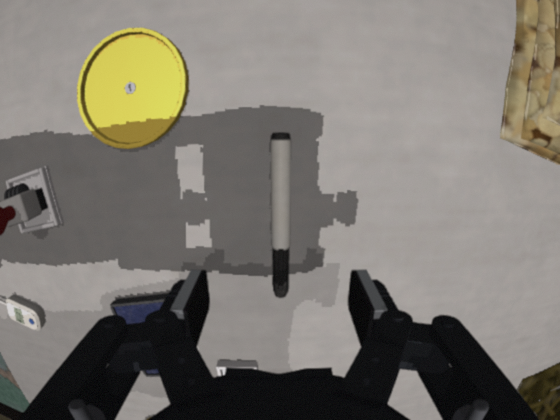

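The marker lies along the tool x axis at u≈280, with its ends at rows 132 and 297. That puts its centre within 1 mm of the TCP.

Call:
arm_command(
  rows=[
    [0.6,0,0.7,45,0],
    [0.6,0,0.7,82,0],
    [0.6,0,0.7,93,0],
    [0.2,0,0.7,94.5,0],
    [0,0,0.7,94.5,0],
    [-0.3,0,0.7,94.5,0],
    [-1,0,0.7,94.5,0],
    [-1,0,0.7,94.5,0],
    [-1,0,0.7,94.5,0],
    [-1,0,0.7,94.5,0],
    [-1,0,0.7,94.5,0],
    [-1,0,0.7,94.5,0],
  ],
)

```text
clock: 22.28
eef_pos: [0.6634, 0.1234, 0.1767]
eef_rot: [0.0, 0.682, 0.731, 0.001]
wrist_force: [-1.2, -0.4, 6.4]
width: 0.15
```

```bash
python3 mv.py 638.7 -105 250 5.6
```

```text
t 22.27 pos [663.4 123.4 176.7] yaw 4.0 w 0.15 F [-1.2 -0.4  6.4] j [ 0.11  0.85  1.43 -0.    0.87  0.05]
shift [-226.1  -40.6  -73.3]
turn -1.6
```

Call:
arm_command(
  rows=[
    [-1,0,0,-35,0],
    [-1,0,0,-73,0],
    [-1,-50,-9,-73,-1.6],
    [-1,-100,-18,-73,-1.6],
    [-1,-150,-27,-73,-1.6],
    [-1,-200,-36,-73,-1.6],
    [-1,-226,-41,-73,-1.6],
    [-1,-226,-41,-73,-1.6],
    [-1,-226,-41,-73,-1.6],
    [-1,-226,-41,-73,-1.6],
  ],
)

```text
clock: 23.52
eef_pos: [0.638, -0.1038, 0.2487]
eef_rot: [-0.0, 0.671, 0.741, 0.0]
wrist_force: [-0.2, -0.1, -0.1]
width: 0.145
```

```bash
python3 mv.py 638.7 -105 180.7 5.6
python3 - <<'E'
from workcell import optics,bot
from h import *
d=optics.get_image("wrist");cv2.imwrite("pics/w11.png",d["image"])
d=optics.get_image("scene");cv2.imwrite("pics/s11.png",cv2.resize(d["image"][170:320,270:470],None,fx=4,fy=4))
E
```

```text
t 23.52 pos [ 638.  -103.8  248.7] yaw 5.7 w 0.145 F [-0.2 -0.1 -0.1] j [-0.23  0.7   1.5   0.    0.94 -0.33]
shift [-1.3  0.5 68. ]
turn 0.1
```

View pics/w11.png

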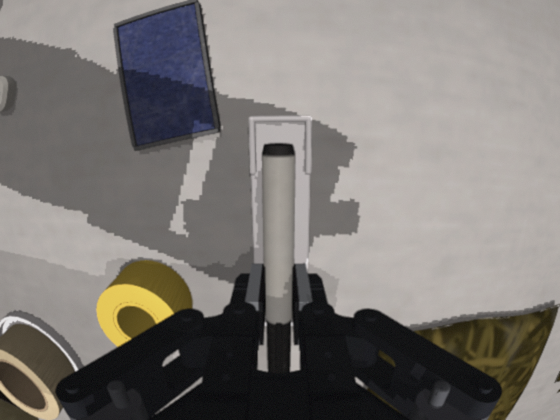

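View pics/s11.png

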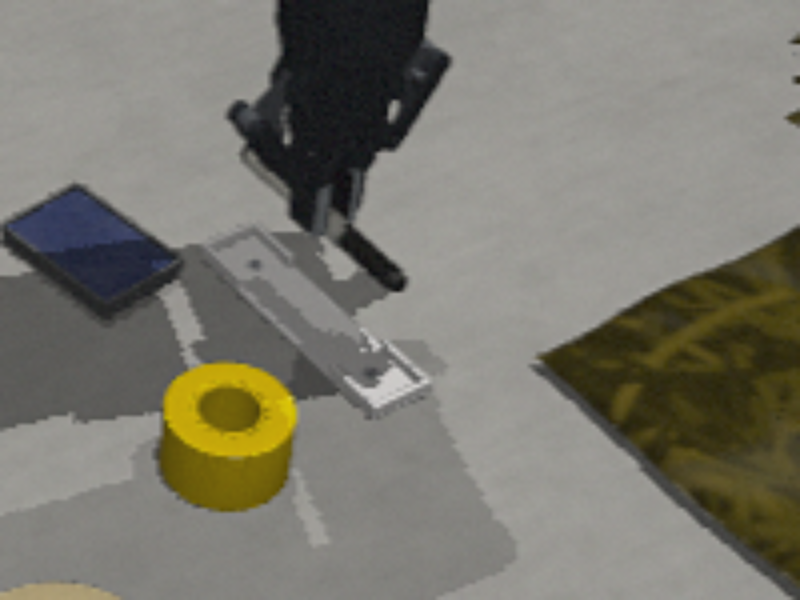

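Call:
arm_command(
  rows=[
    [-1,-1.3,0.5,35,0],
    [-1,-1.3,0.5,58,0],
    [-1,-1.3,0.5,65,0],
    [-1,-1.3,0.5,67,0],
    [-1,-1.3,0.5,67.5,0],
    [-1,-1.3,0.5,67.5,0],
  ],
)

```text
clock: 24.38
eef_pos: [0.6388, -0.1062, 0.182]
eef_rot: [0.001, 0.672, 0.741, 0.0]
wrist_force: [-0.6, -0.1, -0.2]
width: 0.146
```

```bash
python3 mv.py
python3 - <<'E'
from workcell import optics,bot
from h import *
d=optics.get_image("wrist");cv2.imwrite("pics/w12.png",d["image"])
E
```

```text
t 24.38 pos [ 638.8 -106.2  182. ] yaw 5.6 w 0.146 F [-0.6 -0.1 -0.2] j [-0.24  0.8   1.51 -0.    0.83 -0.33]
```

View pics/w12.png

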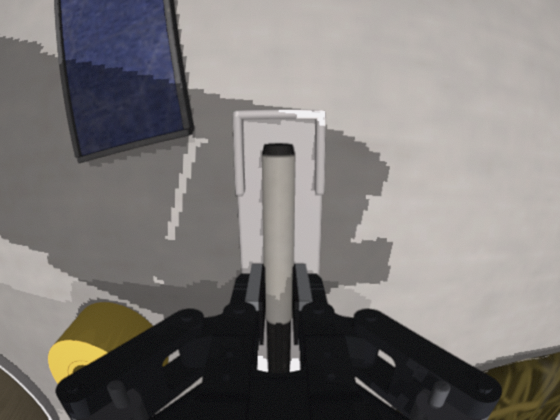

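Call:
arm_command(
  rows=[
    [-1,0,0,1,0],
    [-1,0,0,1.5,0],
    [-1,0,0,1.5,0],
    [-0.4,0,0,1,0],
    [-0.2,0,0,1,0],
    [0,0,0,0,0],
    [0,0,0,0,0],
    [0,0,0,-30,0],
    [0,0,0,-80,0],
    [0,0,0,-130,0],
    [0,0,0,-130,0],
  ],
)

```text
clock: 25.8
eef_pos: [0.6393, -0.1063, 0.3155]
eef_rot: [0.003, 0.672, 0.741, 0.002]
wrist_force: [0.5, -0.4, -0.6]
width: 0.503
```

```bash
python3 mv.py 400 30 420
python3 - <<'E'
from workcell import optics,bot
from h import *
d=optics.get_image("wrist");cv2.imwrite("pics/w13.png",d["image"])
E
```

```text
t 25.8 pos [ 639.3 -106.3  315.5] yaw 5.6 w 0.503 F [ 0.5 -0.4 -0.6] j [-0.24  0.62  1.46  0.    1.06 -0.33]
shift [ 159.  -224.8 -104.5]
```

View pics/w13.png

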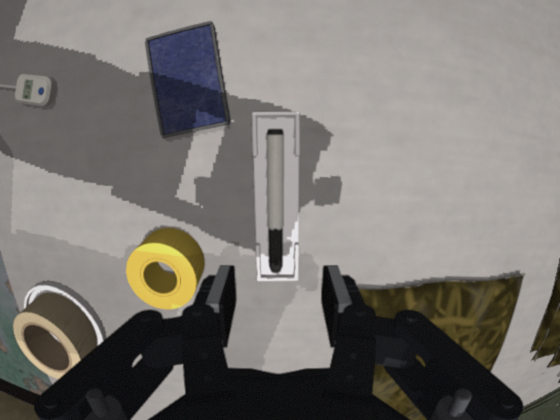

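The marker is in the cradle. Pulling the arm aside for a final check from the fixed cameras.

```bash
python3 mv.py 300 450 420
```

```text
t 25.85 pos [ 638.7 -106.2  312.8] yaw 5.6 w 0.5 F [-0.5  0.  -1.1] j [-0.24  0.62  1.46  0.    1.05 -0.33]
shift [ 586.6 -282.9 -107.2]
```

Call:
arm_command(
  rows=[
    [0,0,0,-50,0],
    [0,40,-25,-105,0],
    [0,90,-50,-105,0],
    [0,140,-75,-105,0],
    [0,190,-100,-105,0],
    [0,240,-125,-105,0],
    [0,290,-150,-105,0],
    [0,340,-175,-105,0],
    [0,390,-200,-105,0],
    [0,440,-225,-105,0],
    [0,490,-250,-105,0],
    [0,540,-275,-105,0],
  ],
)

```text
clock: 27.35
eef_pos: [0.3109, 0.4058, 0.4148]
eef_rot: [0.0, 0.672, 0.741, -0.001]
wrist_force: [0.7, 0.2, -0.2]
width: 0.496
```

Call:
arm_command(
  rows=[
    [0,46,-8,0,0],
    [0,46,-8,0,0],
    [0,46,-8,0,0],
    [0,46,-8,0,0],
  ],
)

```text
clock: 27.85
eef_pos: [0.3002, 0.4486, 0.4158]
eef_rot: [0.0, 0.672, 0.74, -0.0]
wrist_force: [0.6, 0.1, 0.9]
width: 0.498
```

```bash
python3 mv.py
python3 - <<'E'
from workcell import optics,bot
from h import *
for n in("top","scene"):
    d=optics.get_image(n);np.savez(n+"9.npz",**d);cv2.imwrite(f"pics/{n}9.png",d["image"])
    C=cloud(d)
    for k,x,y,r,zl,zh in(("tape",.382,-.291,.06,.04,.07),("labels",.55,.365,.045,.03,.06),("bulb",.433,.125,.03,.07,.11),("marker",.638,-.105,.07,.013,.03)):
        m=(np.hypot(C[...,0]-x,C[...,1]-y)<r)&(C[...,2]>zl)&(C[...,2]<zh)
        if m.sum()>5:
            q=cv2.minAreaRect((C[m][:,:2]*1000).astype(np.float32)); print(n,k,m.sum(),np.round(q[0],1),np.round(q[1],1),round(q[2],1),np.round(np.percentile(C[m][:,2]*1000,[50,95]),1))
E
```

```text
t 27.85 pos [300.2 448.6 415.8] yaw 5.5 w 0.498 F [0.6 0.1 0.9] j [ 0.89  0.32  1.67 -0.    1.16  0.8 ]
top tape 1081 [ 383.3 -295.3] [103.2 102.8] 29.7 [52.8 56.3]
top labels 608 [551.  359.3] [67.6 67.7] 8.9 [43.7 46.9]
top bulb 136 [437.5 122.1] [27.1 27.6] 75.1 [87.2 92.2]
top marker 313 [ 639.3 -108. ] [ 39.5 132.9] 4.9 [17.7 22.4]
scene tape 1581 [ 381.3 -292.1] [105.6 103.5] 73.0 [51.1 53.6]
scene labels 350 [547.3 363.7] [72.1 66.2] 66.8 [42.5 46.4]
scene bulb 120 [432.6 123. ] [23.5 27. ] 56.0 [83.1 90.1]
scene marker 251 [ 630.4 -106.2] [ 36.9 131.6] 12.9 [16.8 20.3]
```

View pics/top9.png

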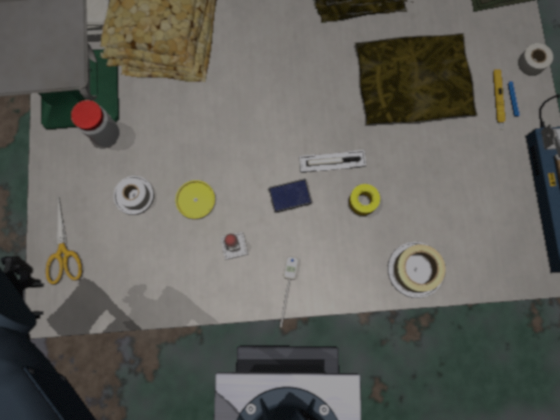

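View pics/scene9.png

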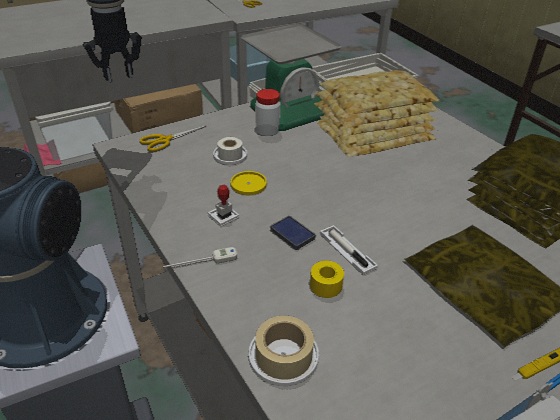

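All four are seated at the right heights: tape top about 52 mm, labels about 44, bulb top about 90, marker about 18. Handing in.

```bash
python3 -c "
from workcell import job
print(job.finish_job())"
```

```text
the job is handed in; nothing more can be done
None
```

All four things are in their white holders, placed in the order asked: tape roll in the large dish, label roll in the small dish, stamp upright in the square cup, marker in the long cradle. I handed the job in at about 28 s, with the gripper open and the arm well clear.

**Last checks:** top-face heights in both fixed cameras fit resting on the 4 mm floors (cameras averaged): tape 52 mm, labels about 43, bulb about 90–92, marker about 17. All four show inside their rims, and the yellow roll and yellow dish were not moved.

**What disagreed:**
- **Camera offset:** the top and scene cameras differ by about 4 mm, so I used their average.
- **Label roll:** it sits about 3–4 mm off its dish's centre, inside the 9 mm of clearance.
- **Marker:** the last scene-camera fit put it several mm off in x. The points probably included the cradle rim, since the wrist and top views show it centred.

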